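# Close the heavy cover of the loaded tube incubator

### The arm

A 7-joint arm with a two-finger parallel gripper is mounted at the origin on the work surface. World frame = base frame: x ahead of the robot, y to its left, z up, the work surface at z = 0. Lengths are in m, angles in rad, forces in N, time in s.
With the tool pointing down it reaches from about 0.425 to 0.925 m from the base axis. Payload 6.8 kg.
Tool frame: the origin (TCP) lies between the finger pads; the fingertips stand 17 mm ahead of it and the grasp point (between the pads) lies 2 mm behind it; z points along the fingers, x is the direction in which the jaws open and shut, and the axes are right-handed (so a half turn about z gives the same grasp; the last joint's range is limited). The gripper opens to 85 mm and grips with 20 to 120 N. Pads are 22 mm wide; open, the fingers measure 114 mm over their backs; the gripper's body (76 mm by 85 mm) begins 54 mm behind the grasp point. The pads swing forward as they close: fully open they stand 13 mm farther back than shut.
Start: joints at [1.17, 0.477, 0.022, 1.555, -0.011, 1.109, -0.083], TCP at [0.195, -0.646, 0.248] pointing down, gripper open.
Joint ranges: [-2.96, 2.96], [-0.34, 2.1], [-1.41, 1.46], [0.24, 2.44], [-1.37, 4.51], [0.17, 1.92], [-2.96, 2.96]. Speed limits (rad/s): [2.39, 2.39, 3.14, 3.14, 3.14, 3.14, 3.14].

### API

Orientations are given as a unit quaternion [w, x, y, z].
In Python, from station import readout, read_camera, get_calibration, bot, models gives the robot as it stands.
- The arm moves only by the tool carry_out, never from a script. Its argument "deltas" is a list of rows, each a list of 2 entries, a list of its own where there are three numbers: the shift along the tool's x, y, z in cm, then the turn about the tool's z in degrees. A call has 1 to 10 rows; each row is the pose to reach, as a shift and turn from the pose measured when the call began, along the tool's axes at that moment; what a row does not reach only later rows make up. A row lasts 1/8 s, in which the tool goes at most 62.5 mm and 10.7 degrees, less where a joint would pass 70% of its speed; a pose out of reach is approached as far as the arm can. A call with a gripper value outside its range is refused whole. "hand" is the opening, from 0 (shut) to 1 (fully open), set as the call begins (left out, the last holds). The fingers move at their own pace and stop on an object; "newtons" is the grip in N (left out, the last holds). Time passes only in rows, so rows that repeat a pose let the fingers close. It gives the time, the measured TCP pose, the force and the opening at its end, in the units of the state.
- readout.get_obs(): the state, without advancing time (a new reading comes with each control period).
- read_camera(name): name is "scene" or "top"; returns the picture (384x512x3 uint8, red, green, blue); there is no depth.
- get_calibration(name): a dict with "fov_y" (degrees; the focal length in pixels is half the picture's height over the tangent of half this angle, whatever the lens; pixels are square), "cx", "cy" (the principal point, pixels), "D" ([k1, k2, p1, p2, k3] as OpenCV has them; the pictures are not rectified), "world_from_camera" (4x4, takes a point from camera to world coordinates). Camera axes: x right, y down, z forward; pixel columns grow to the right and rows downward; lengths in m; the calibration is good to about 2 mm. A picture is of the moment at which its call begins. get_calibration takes no time and is no camera call.
- bot.hand_in(): hands the job in, once; it reports no verdict.
Trained networks look in the newest picture that a camera, given by its name, has taken for a name from the list of things; names that differ only in an ending like _2 or _b are one class to them, and where a whole thing is asked for, a point or a joint stands for the part that bears it (a point fixed in the world has none). Each returns a list of dicts, best first, with "score" (0 to 1); they miss things now and then, are a little off and sometimes report something else, mostly with a low value. They report only what shows in the picture. A call takes as long as a camera call.
- models.spot_in(query, camera): "centre" ([row, column] in pixels, amid what is visible of it).
The state is a dict: "t": time; "q": joint angles; "joint_vel": joint speeds; "joint_torque": joint torques, N m; "eef_pos": TCP position; "tool_rot": TCP orientation; "contact_force": force on the tool from outside, world axes, zero at the start; "torque": the same for the moment, N m; "gripper_width": opening from 0.0 (shut) to 1.0 (fully open).
Only numpy, scipy, OpenCV 4.12 (cv2) and the standard library are available. Lean on these libraries where they do the work, as an engineer would, in place of code of your own. Each camera call takes 0.05 s, during which the arm holds its last target. There are 200 camera calls.

### The job

Two tube incubators stand open on the bench. Push down the heavy hinged cover of the one that is filled with orange-capped tubes until it is fully closed, moving it slowly so that it does not slam, then take the hand away. Push only on the cover's white frame, never on its clear window, and leave the empty incubator's cover standing open as it is.

Things in the scene. Friction and masses are not known exactly. Their poses are not given: they have to be found in the camera images.
- incubator: Incubator to close, fixed: white box 200 (x) by 180 (y) by 100 mm high, full of orange-capped tubes, with a black console (40 mm long, 55 mm high) along its front (-x), towards the robot. Origin: centre of the box's underside, on the bench; x points from console to hinge, y along the hinge, z up. The hinge line lies at x = +100, z = 100 mm, on the side away from the robot.
- cover (a joint): Angle of its cover: 0 fully closed (flat on the box), positive open; starts at 0.9 to 1.4 rad, stop at 1.5. The stiff hinge holds the heavy cover (about 0.7 kg) at any angle, with no spring; 1 to 8 N square to the face near the free edge moves it. Push it from behind towards the robot, then down. Slammed means faster than 1.5 rad/s (0.3 m/s at the free edge) in the last 0.35 rad.
- window (a point): Clear window (114 by 128 mm) in that cover, not to be pushed on. The cover is a white frame 200 mm from hinge to free edge, 180 wide, 20 thick (closed: z = 100 to 120 mm), with a blue lip 14 mm out of its free edge. The frame's solid bar to push on is the outermost 50 mm; the window ends there, 2 mm below the outer face. Point: centre of its outside, 93 mm from the hinge; z to the outside.
- spare_cover_rim (a point): Middle of the free edge, on the outer face, of the open cover of the other incubator, which is the same make and size, also fixed and facing the robot, but empty (metal block with dark holes, no tubes). That cover must be left alone: this point stays within 30 mm of where it started.

How it is judged:
By the outcome, as a careful person would: the job done as asked, in the order asked, and still so for the second after the job is handed in, with the robot touching nothing.
It also fails if it takes over 38 s, if anything falls off the work surface, if the arm or the gripper's body presses on something with over 40 N, if the wrist force passes 120 N, or if a joint passes its speed limit or range.

## Working session

There is one attempt and no reset: what is moved stays moved. The work goes in short steps, Python scripts to look and compute and a tool call to move; the robot and the scene stay as the last step left them, time stands still between calls to the robot, and variables do not carry over. Pictures are saved under pics/ and viewed, about 8 in all and at most 12, crops included, and the job is handed in when it is done.

Besides the shell and the picture viewer there is one more tool, called after "Emit:" as a command line: name --argument value ..., lists and objects as JSON in quotes. carry_out: Moves the arm, as the interface text tells. Its arguments: {"type":"object","properties":{"deltas":{"type":"array"},"hand":{"type":"number"},"newtons":{"type":"number"}},"required":["deltas"]}

```bash
mkdir -p pics; ls; python3 - <<'E'
from station import *
import cv2,numpy as np
o=readout.get_obs();print(o['t'],o['eef_pos'],o['tool_rot'])
for c in('scene','top'):
    im=read_camera(c);cv2.imwrite(f'pics/{c}0.png',im[...,::-1])
    k=get_calibration(c);print(c,k)
    for q in('incubator','window','cover','spare_cover_rim'):
        print(q,[(np.round(d['centre']),round(d['score'],2)) for d in models.spot_in(q,c)])
E
```

```text
pics
0.0 [ 0.19466665 -0.64572769  0.2473105 ] [-5.04327824e-04  8.02706792e-01 -5.96373149e-01 -7.85973300e-04]
scene {'fov_y': 47.833878682589024, 'cx': 253.76719759423287, 'cy': 188.04871354546188, 'D': array([0.00566764, 0.        , 0.        , 0.        , 0.        ]), 'world_from_camera': array([[ 0.92198464,  0.32214111, -0.21487071,  0.71477725],
       [ 0.38721616, -0.77103925,  0.50553153, -0.58239986],
       [-0.00282127, -0.54929372, -0.83562459,  1.01759207],
       [ 0.        ,  0.        ,  0.        ,  1.        ]])}
incubator [(array([293., 225.]), 0.69)]
window [(array([280., 258.]), 0.86)]
cover [(array([276., 261.]), 0.91)]
spare_cover_rim [(array([ 85., 300.]), 0.56), (array([294., 222.]), 0.47)]
top {'fov_y': 43.484556545418215, 'cx': 260.89517855867297, 'cy': 193.35184627777096, 'D': array([-0.12223128,  0.        ,  0.        ,  0.        ,  0.        ]), 'world_from_camera': array([[-0.00517075, -0.98421463,  0.17690341,  0.29640559],
       [-0.99993319,  0.00691781,  0.00926049, -0.00185591],
       [-0.01033809, -0.17684371, -0.98418465,  1.09877917],
       [ 0.        ,  0.        ,  0.        ,  1.        ]])}
incubator [(array([177., 400.]), 0.95)]
window [(array([119., 407.]), 0.73)]
cover [(array([120., 409.]), 0.96)]
spare_cover_rim [(array([175., 122.]), 0.71)]
```

View pics/scene0.png

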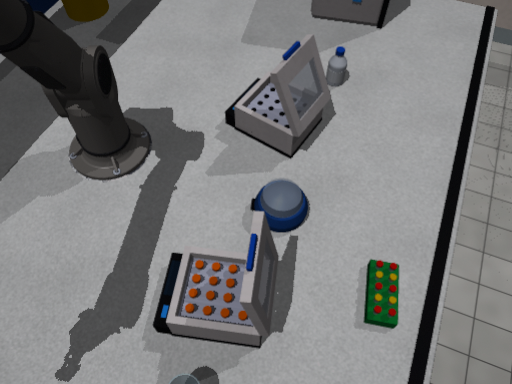

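View pics/top0.png

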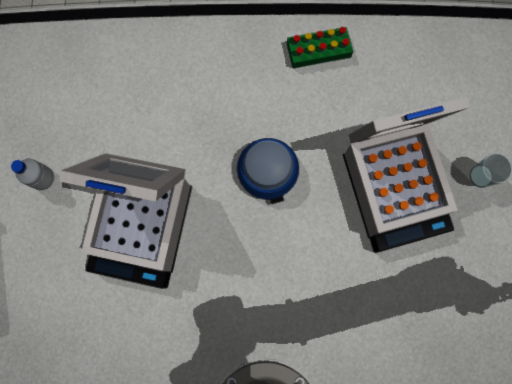

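The orange-tube incubator is the right one in top (about row 180, col 400; y<0). In scene it is at about (row 293, col 225). The empty one is far left. I'll zoom in to pick corners.

```bash
python3 - <<'E'
import cv2
a=cv2.imread('pics/top0.png')[85:260,320:485];cv2.imwrite('pics/tc.png',cv2.resize(a,None,fx=3.4,fy=3.4,interpolation=2))
a=cv2.imread('pics/scene0.png')[200:355,145:310];cv2.imwrite('pics/sc.png',cv2.resize(a,None,fx=3.8,fy=3.8,interpolation=2))
E
```

```text
(no output)
```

View pics/tc.png

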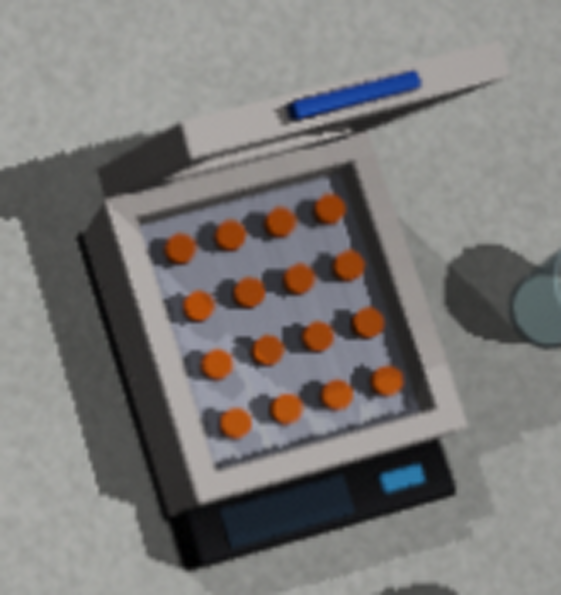

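View pics/sc.png

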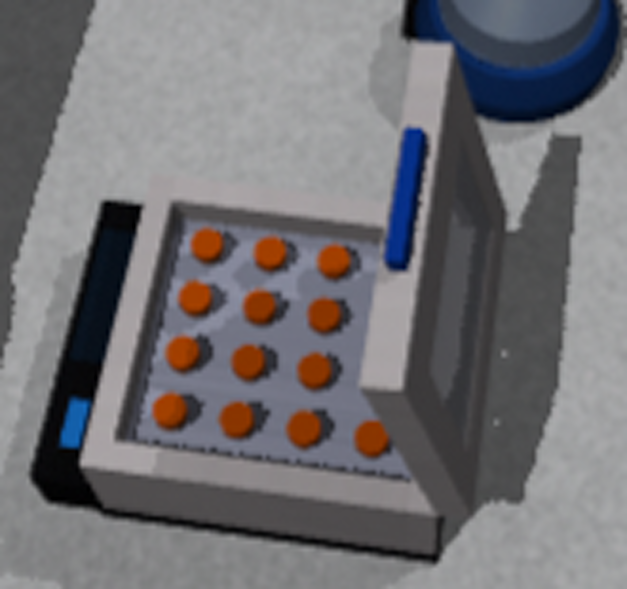

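```bash
cat > h.py <<'E'
from station import *
import cv2,numpy as np
from scipy.optimize import least_squares
from scipy.spatial.transform import Rotation as R
def proj(c,P):
    k=get_calibration(c);T=np.linalg.inv(k['world_from_camera']);f=192/np.tan(np.radians(k['fov_y']/2))
    K=np.array([[f,0,k['cx']],[0,f,k['cy']],[0,0,1.]])
    return cv2.projectPoints(np.atleast_2d(np.array(P,float)),cv2.Rodrigues(T[:3,:3])[0],T[:3,3],K,np.array(k['D']))[0][:,0]
def cov(r,y,n,th): # local point on cover: r from hinge, n above the underside
    return [.1-r*np.cos(th)+n*np.sin(th),y,.1+r*np.sin(th)+n*np.cos(th)]
def world(p,L): 
    return R.from_euler('z',p[2]).apply(np.array(L))+[p[0],p[1],0]
E
python3 - <<'E'
from h import *
def L(th): return ([[-.1,.09,.1],[-.1,-.09,.1],[.1,.09,.1],cov(.2,.09,0,th),cov(.2,.09,.02,th),cov(.2,-.09,.02,th),cov(.2,-.09,0,th)],
 [[-.1,-.09,.1],[-.1,.09,.1],[.1,-.09,0],cov(.2,-.09,0,th),cov(.2,-.09,.02,th),cov(.2,.09,.02,th),cov(.2,.09,0,th)])
mt=np.array([(203,503),(464,427),(108,203),(190,158),(183,123),(503,42),(500,76)])/3.4+(320,85)
ms=np.array([(82,465),(150,185),(437,560),(362,387),(405,392),(452,42),(415,42)])/3.8+(145,200)
def res(p):
    t,s=L(p[3]);return np.r_[(proj('top',world(p,t))-mt).ravel(),(proj('scene',world(p,s))-ms).ravel()]
s=least_squares(res,[.5,-.3,-.2,1.3],loss='soft_l1');p=s.x
print(p.round(4));print(res(p).reshape(-1,2).round(1))
np.save('p.npy',p)
for r in(0,.15,.2):print(r,world(p,[cov(r,0,.02,p[3]),cov(r,.09,.02,p[3]),cov(r,-.09,.02,p[3])]).round(3).tolist())
E
```

```text
[ 0.5112 -0.2992  0.2672  1.3887]
[[-0.7 -0.4]
 [ 1.5 -1.3]
 [-1.4 -1.3]
 [ 0.  -0.1]
 [-1.  -0.8]
 [-1.6 -1.7]
 [ 2.3 -1. ]
 [-1.3  0.6]
 [-0.5 -2.8]
 [-0.8 -0.2]
 [-0.9  0.1]
 [-0.7 -0.4]
 [-0.5  0.2]
 [-1.  -0. ]]
0 [[0.627, -0.268, 0.104], [0.603, -0.181, 0.104], [0.65, -0.354, 0.104]]
0.15 [[0.6, -0.275, 0.251], [0.577, -0.188, 0.251], [0.624, -0.362, 0.251]]
0.2 [[0.592, -0.277, 0.3], [0.568, -0.19, 0.3], [0.615, -0.364, 0.3]]
```

```bash
cat >> h.py <<'E'
TIP=.017
def delta(X,Y,Z): # local TCP target -> tool cm from the present pose
    p=np.load('p.npy');o=readout.get_obs();Rt=R.from_quat(np.roll(o['tool_rot'],-1))
    d=Rt.inv().apply(world(p,[X,Y,Z])-o['eef_pos'])*100
    x=Rt.apply([1,0,0]);want=p[2]-np.pi/2
    return d.round(2).tolist(), round(np.degrees(np.arctan2(x[1],x[0])-want),2)
def local():
    p=np.load('p.npy');o=readout.get_obs()
    l=R.from_euler('z',-p[2]).apply(np.array(o['eef_pos'])-[p[0],p[1],0])
    return o['t'],l.round(4).tolist(),np.array(o['contact_force']).round(1).tolist()
def contact(th,r=.182,gap=0.): # local TCP with the tip's front (robot-side) lower edge on outer face, 22 mm wide
    c=cov(r,0,.02+gap,th); return c[0]+.011,0,c[2]+TIP
E
python3 - <<'E'
from h import *
p=np.load('p.npy');print(local())
c=contact(p[3]);print('contact',c)
print('behind high',delta(c[0]+.07,0,.42)); print('behind low',delta(c[0]+.07,0,c[2]));print('touch',delta(*c))
E
```

```text
(0.5, [-0.3968, -0.2512, 0.2483], [-0.4, -0.3, 0.5])
contact (np.float64(0.09771044701497474), 0, np.float64(0.2996126714701316))
behind high ([-23.67, -57.08, -17.17], np.float64(1.47))
behind low ([-23.67, -57.08, -5.13], np.float64(1.47))
touch ([-23.85, -50.08, -5.13], np.float64(1.47))
```

Emit:
carry_out --deltas '[[[0,0,-6],0],[[0,0,-12],1.5],[[0,-4,-17.2],1.5],[[-3,-10,-17.2],1.5],[[-6,-16,-17.2],1.5],[[-9,-22,-17.2],1.5],[[-12,-28,-17.2],1.5],[[-15,-34,-17.2],1.5],[[-18,-40,-17.2],1.5],[[-21,-46,-17.2],1.5]]' --hand 0

```text
t: 1.75
eef_pos: [0.5512, -0.3342, 0.4205]
tool_rot: [0.0, 0.795, -0.607, 0.0]
contact_force: [0.3, 0.2, 0.6]
gripper_width: 0.0
```

```bash
python3 - <<'E'
from h import *
p=np.load('p.npy');print(local(),readout.get_obs()['gripper_width'])
c=contact(p[3])
print('behind high',delta(c[0]+.07,0,.42))
E
```

```text
(1.75, [0.0293, -0.0443, 0.4205], [0.3, 0.2, 0.6]) 0.0004502240528232244
behind high ([-4.45, -13.84, 0.06], np.float64(-0.05))
```

Go behind, then lower with clearance.

Emit:
carry_out --deltas '[[[-1.5,-5,0],0],[[-3,-10,0],0],[[-4.4,-13.8,0],0],[[-4.4,-13.8,0],0],[[-4.4,-13.8,3],0],[[-4.4,-13.8,6],0],[[-4.4,-13.8,9],0],[[-4.4,-13.8,12],0],[[-4.4,-13.8,12],0]]'

```text
t: 2.88
eef_pos: [0.6707, -0.2564, 0.2981]
tool_rot: [0.001, 0.794, -0.607, -0.002]
contact_force: [-0.3, -0.3, 0.6]
gripper_width: -0.001
```

```bash
python3 - <<'E'
from h import *
p=np.load('p.npy');print(local());c=contact(p[3]);print(delta(*c))
for n in('scene','top'):
    im=read_camera(n)[...,::-1];cv2.imwrite(f'pics/{n}1.png',im)
a=cv2.resize(cv2.imread('pics/scene1.png')[190:355,140:320],(400,367));b=cv2.resize(cv2.imread('pics/top1.png')[60:225,320:500],(400,367))
cv2.imwrite('pics/b1.png',np.hstack([a,b]))
E
```

```text
(2.875, [0.1651, -0.0008, 0.2981], [-0.3, -0.3, 0.6])
([-0.07, 6.74, -0.12], np.float64(-0.13))
```

View pics/b1.png

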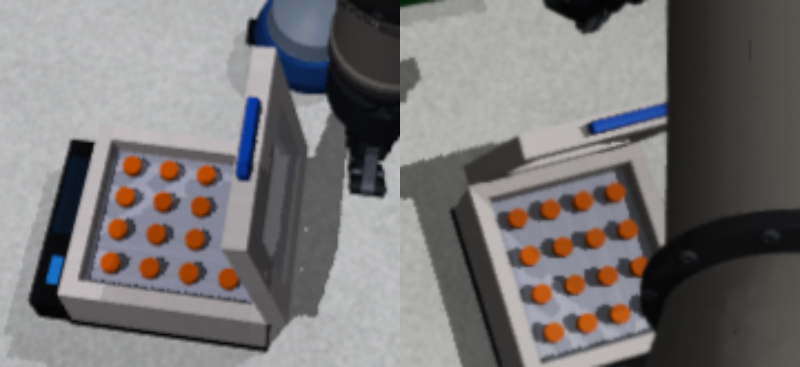

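The gripper is behind the undisturbed cover (finger at about (365,180) in the left half). I approach it to touch.

Emit:
carry_out --deltas '[[[0,2,0],0],[[0,4,-0.1],0],[[0,5,-0.1],0],[[0,5.6,-0.1],0],[[0,6.2,-0.1],0],[[0,6.7,-0.1],0],[[0,7.2,-0.1],0]]'

```text
t: 3.85
eef_pos: [0.6035, -0.275, 0.3027]
tool_rot: [-0.0, 0.795, -0.607, 0.001]
contact_force: [4.6, 0.5, -1.5]
gripper_width: 0.0
```

```bash
python3 - <<'E'
from h import *
p=np.load('p.npy');print(local())
print(delta(*contact(p[3])))
for th in np.arange(1.35,.7,-.06): print(round(th,2),delta(*contact(th)))
E
```

```text
(3.85, [0.0954, -0.0011, 0.3027], [4.6, 0.5, -1.5])
([-0.11, -0.23, 0.31], np.float64(-0.09))
1.35 ([-0.11, 0.47, 0.37], np.float64(-0.09))
1.29 ([-0.1, 1.56, 0.52], np.float64(-0.09))
1.23 ([-0.1, 2.64, 0.74], np.float64(-0.09))
1.17 ([-0.1, 3.7, 1.02], np.float64(-0.09))
1.11 ([-0.1, 4.74, 1.37], np.float64(-0.09))
1.05 ([-0.1, 5.76, 1.77], np.float64(-0.09))
0.99 ([-0.1, 6.76, 2.24], np.float64(-0.09))
0.93 ([-0.1, 7.72, 2.77], np.float64(-0.09))
0.87 ([-0.1, 8.65, 3.35], np.float64(-0.09))
0.81 ([-0.1, 9.54, 3.99], np.float64(-0.09))
0.75 ([-0.1, 10.4, 4.68], np.float64(-0.09))
```

Contact is felt (about 5 N) within 2–3 mm of the prediction. I follow the arc.

Emit:
carry_out --deltas '[[[-0.1,0.5,0.3],0],[[-0.1,1.5,0.5],0],[[-0.1,2.6,0.7],0],[[-0.1,3.7,1.0],0],[[-0.1,4.7,1.4],0],[[-0.1,5.8,1.8],0],[[-0.1,6.8,2.2],0],[[-0.1,7.7,2.8],0],[[-0.1,8.6,3.4],0],[[-0.1,9.0,3.7],0]]'

```text
t: 5.1
eef_pos: [0.5152, -0.2981, 0.2648]
tool_rot: [0.0, 0.794, -0.608, 0.0]
contact_force: [0.9, 0.3, 4.7]
gripper_width: 0.002
```

```bash
python3 - <<'E'
from h import *
print(local())
for th in np.arange(.87,.2,-.06): print(round(th,2),delta(*contact(th)))
a=read_camera('scene')[150:370,110:340,::-1];cv2.imwrite('pics/b2.png',cv2.resize(a,None,fx=2.5,fy=2.5))
E
```

```text
(5.1, [0.0041, -0.0, 0.2648], [0.9, 0.3, 4.7])
0.87 ([-0.0, -0.48, -0.42], np.float64(-0.13))
0.81 ([-0.0, 0.41, 0.22], np.float64(-0.13))
0.75 ([-0.0, 1.27, 0.91], np.float64(-0.13))
0.69 ([0.0, 2.08, 1.65], np.float64(-0.13))
0.63 ([0.0, 2.84, 2.44], np.float64(-0.13))
0.57 ([0.0, 3.56, 3.27], np.float64(-0.13))
0.51 ([0.0, 4.22, 4.15], np.float64(-0.13))
0.45 ([0.0, 4.83, 5.06], np.float64(-0.13))
0.39 ([0.01, 5.39, 6.01], np.float64(-0.13))
0.33 ([0.01, 5.89, 6.99], np.float64(-0.13))
0.27 ([0.01, 6.32, 8.0], np.float64(-0.13))
0.21 ([0.01, 6.7, 9.03], np.float64(-0.13))
```

View pics/b2.png

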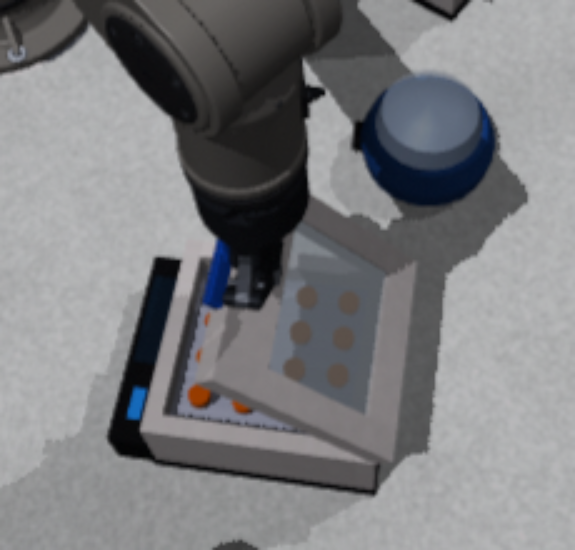

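The cover is about half shut and the fingertip (245,295) sits on the solid bar, well off the window. Continue.

Emit:
carry_out --deltas '[[[0,0.6,0.4],0],[[0,1.3,0.9],0],[[0,2.1,1.7],0],[[0,2.8,2.4],0],[[0,3.5,3.3],0],[[0,3.9,3.7],0],[[0,4.2,4.2],0],[[0,4.5,4.6],0],[[0,4.8,5.1],0],[[0,4.8,5.1],0]]'

```text
t: 6.4
eef_pos: [0.468, -0.3109, 0.2129]
tool_rot: [0.0, 0.794, -0.608, -0.0]
contact_force: [0.4, -0.0, -0.4]
gripper_width: 0.005
```

```bash
python3 - <<'E'
from h import *
print(local())
for th in np.arange(.45,-.02,-.03): print(round(th,2),delta(*contact(th)))
E
```

```text
(6.4, [-0.0448, 0.0001, 0.2129], [0.4, -0.0, -0.4])
0.45 ([0.01, -0.06, -0.13], np.float64(-0.17))
0.42 ([0.01, 0.22, 0.34], np.float64(-0.17))
0.39 ([0.01, 0.49, 0.82], np.float64(-0.17))
0.36 ([0.01, 0.75, 1.31], np.float64(-0.17))
0.33 ([0.01, 0.99, 1.8], np.float64(-0.17))
0.3 ([0.01, 1.21, 2.3], np.float64(-0.17))
0.27 ([0.01, 1.42, 2.81], np.float64(-0.17))
0.24 ([0.01, 1.62, 3.32], np.float64(-0.17))
0.21 ([0.01, 1.8, 3.84], np.float64(-0.17))
0.18 ([0.01, 1.96, 4.37], np.float64(-0.17))
0.15 ([0.01, 2.11, 4.89], np.float64(-0.17))
0.12 ([0.01, 2.24, 5.43], np.float64(-0.17))
0.09 ([0.01, 2.36, 5.96], np.float64(-0.17))
0.06 ([0.01, 2.46, 6.5], np.float64(-0.17))
0.03 ([0.02, 2.54, 7.05], np.float64(-0.17))
0.0 ([0.02, 2.61, 7.59], np.float64(-0.17))
```

Emit:
carry_out --deltas '[[[0,0.2,0.3],0],[[0,0.5,0.8],0],[[0,0.7,1.3],0],[[0,1.0,1.8],0],[[0,1.2,2.3],0],[[0,1.4,2.8],0],[[0,1.6,3.3],0],[[0,1.8,3.8],0],[[0,2.0,4.4],0],[[0,2.1,4.9],0]]'

```text
t: 7.65
eef_pos: [0.4474, -0.3165, 0.1635]
tool_rot: [0.0, 0.794, -0.608, -0.0]
contact_force: [0.1, -0.7, 1.8]
gripper_width: -0.0
```

```bash
python3 - <<'E'
from h import *
print(local())
for th in (.15,.1,.05,0): print(round(th,2),delta(*contact(th)))
a=read_camera('scene')[150:370,110:340,::-1];cv2.imwrite('pics/b3.png',cv2.resize(a,None,fx=2.5,fy=2.5))
E
```

```text
(7.65, [-0.0662, 0.0001, 0.1635], [0.1, -0.7, 1.8])
0.15 ([0.01, -0.02, -0.05], np.float64(-0.17))
0.1 ([0.01, 0.19, 0.84], np.float64(-0.17))
0.05 ([0.01, 0.36, 1.74], np.float64(-0.17))
0 ([0.02, 0.48, 2.65], np.float64(-0.17))
```

View pics/b3.png

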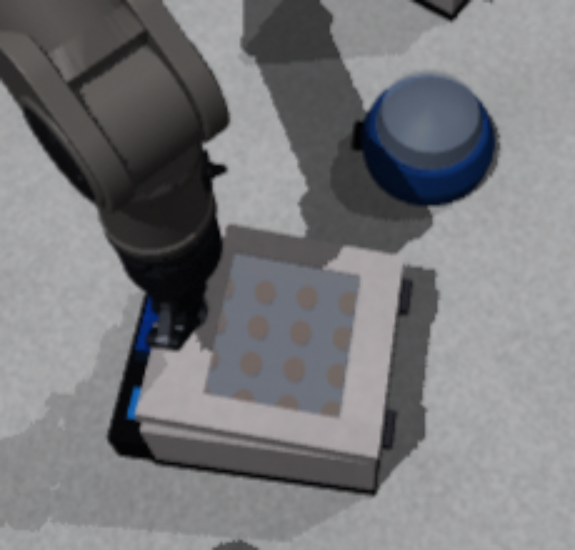

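The cover is nearly shut and the tip (170,335) is on the outer bar. I finish straight down, slowly, without going further toward the edge.

Emit:
carry_out --deltas '[[[0,0.1,0.4],0],[[0,0.1,0.8],0],[[0,0.2,1.2],0],[[0,0.2,1.5],0],[[0,0.2,1.8],0],[[0,0.2,2.1],0],[[0,0.2,2.3],0],[[0,0.2,2.5],0],[[0,0.2,2.6],0],[[0,0.2,2.6],0]]'

```text
t: 8.95
eef_pos: [0.4449, -0.3169, 0.1376]
tool_rot: [0.001, 0.794, -0.608, -0.001]
contact_force: [-3.5, 1.2, 8.5]
gripper_width: 0.003
```

```bash
python3 - <<'E'
from h import *
print(local())
E
```

```text
(8.95, [-0.0687, 0.0004, 0.1376], [-3.5, 1.2, 8.5])
```

Emit:
carry_out --deltas '[[[0,0,0.1],0],[[0,0,0.2],0],[[0,0,0.3],0],[[0,0,0.3],0]]'

```text
t: 9.45
eef_pos: [0.445, -0.317, 0.1374]
tool_rot: [0.001, 0.794, -0.608, -0.001]
contact_force: [-10.0, 5.7, 27.7]
gripper_width: -0.003
```

The stop is firm: 28 N with no further travel. I lift away.

Emit:
carry_out --deltas '[[[0,0,-0.5],0],[[0,0,-2],0],[[0,0,-6],0],[[0,0,-11],0],[[0,2,-16],0],[[3,6,-18],0],[[8,10,-18],0],[[13,14,-18],0],[[18,18,-18],0],[[18,18,-18],0]]'

```text
t: 10.7
eef_pos: [0.3142, -0.542, 0.3177]
tool_rot: [0.002, 0.791, -0.611, -0.001]
contact_force: [0.5, 0.8, -0.1]
gripper_width: 0.001
```

```bash
python3 - <<'E'
from h import *
print(local())
s=read_camera('scene')[...,::-1].copy();t=read_camera('top')[...,::-1]
p=np.load('p.npy')
for r in proj('scene',world(p,[cov(.2,.09,.02,0),cov(.2,-.09,.02,0),cov(0.2,-.09,0,0)])): cv2.circle(s,tuple(int(v) for v in r.round()),1,(0,0,255),-1)
a=cv2.resize(s[10:370,100:350],(417,600));b=cv2.resize(t[100:300,60:500],(374,170))
c=np.zeros((600,800,3),np.uint8);c[:,:417]=a;c[:170,420:794]=b
i=cv2.resize(s[220:360,140:270],None,fx=2.8,fy=2.8);c[190:190+i.shape[0],425:425+i.shape[1]]=i
cv2.imwrite('pics/b4.png',c)
d=np.abs(cv2.imread('pics/scene0.png').astype(int)-s)[35:90,275:330];print('spare diff',d.mean(),np.percentile(d,95))
E
```

```text
(10.7, [-0.2541, -0.1822, 0.3177], [0.5, 0.8, -0.1])
spare diff 5.473168044077135 8.0
```

View pics/b4.png

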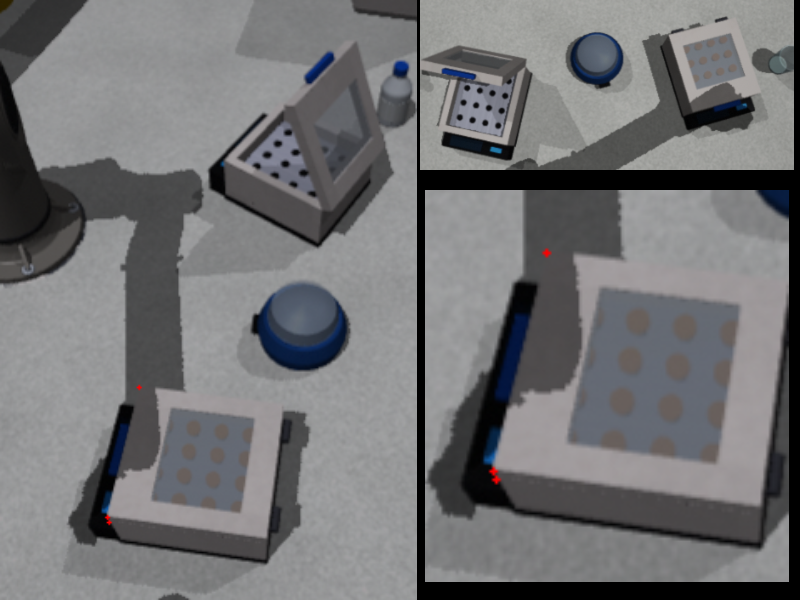

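The cover lies flat with no visible gap. The spare cover stands open as before, and the arm is clear.

```bash
python3 -c "
from station import bot;print(bot.hand_in())"
```

```text
the job is handed in; nothing more can be done
None
```

The cover of the orange-tube incubator is closed, the hand is clear of it, and the job is handed in. I pushed it from behind with the shut fingertips on the frame's outer bar, slowing to about 0.2 rad/s for the last part.

Last checks:
- **Closed:** the fingertips stopped at z ≈ 120 mm, the height of the closed cover. Pressing further gave 28 N on the wrist and no more travel. The picture shows the cover flat with no visible gap.
- **Window:** in the pictures I took during the push, the fingertips were on the outer bar and not on the window.
- **Spare cover:** it stands open as before, and its picture is nearly the same as at the start. I did not measure its rim position separately.
- **Hand clear:** the arm is about 0.2 m above the closed cover and off to one side, with contact force near zero. The robot's clock read about 10.7 s after the last move.

No check failed. In the last overlay, the predicted corners of the closed cover were a few pixels off its edge, probably from small errors in my pose fit.

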